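# Bell the watch case and set the vacuum throttle two turns open

## Robot

A 6-joint arm with a two-finger parallel gripper is mounted at the origin on a cart in front of the work surface, level with it; the furniture and walls round the work are solid. World frame = base frame: x ahead of the robot, y to its left, z up, the work surface at z = 0. Lengths are in mm, angles in rad, forces in N, time in s.
With the tool pointing down it reaches from about 325 to 850 mm from the base axis. Payload 15.5 kg.
Tool frame: the origin (TCP) lies midway between the tips of the shut fingers; the grasp point (between the pads) lies 19 mm behind it; z points along the fingers, y is the line along which they close (so a half turn about z gives the same grasp; the last joint's range is limited). The gripper opens to 91 mm and grips with 3 to 60 N. Pads are 32 mm wide; open, the fingers measure 118 mm over their backs; the gripper's body (76 mm by 178 mm) begins 60 mm behind the grasp point.
Start: joints at [-1.345, 0.494, 1.345, -0, 1.302, -0.096], TCP at [197.673, -592.918, 179.515] pointing down, gripper open.
Joint ranges: [-2.91, 2.91], [-0.82, 2.16], [0.22, 2.67], [-1.22, 4.37], [0.12, 2.79], [-3.08, 3.08]. Speed limits (rad/s): [1.89, 1.89, 2.57, 3.01, 3.01, 3.01].

## Interface

Orientations are given as [roll, pitch, yaw] about the fixed x, y, z axes, in that order (R = Rz(yaw) Ry(pitch) Rx(roll)).
In Python, from cell import * gives the robot as it stands.
- The arm moves only by the tool servo_tool, never from a script. Its argument "increments" is a list of rows, each a list of 7 numbers: the turn, a rotation vector about the tool's x, y, z in degrees, then the shift along the tool's x, y, z in mm, then the finger opening in mm, from 0 to 91.2. A call has 1 to 12 rows; each row is the pose to reach, as a shift and turn from the pose commanded when the call began, along the tool's axes at that moment; what a row does not reach only later rows make up. A row lasts 1/12 s, in which the tool goes at most 41.7 mm and 7.16 degrees, less where a joint would pass 70% of its speed; a pose out of reach is approached as far as the arm can. A call with a gripper value outside its range is refused whole. The fingers move at their own pace and stop on an object; "force" is the grip in N (left out, the last holds). Time passes only in rows, so rows that repeat a pose let the fingers close. It gives the time, the measured TCP pose, the force, the opening and the grip force at its end, in the units of the state.
- observe(): the state, without advancing time (a new reading comes with each control period).
- camera(name): name is "scene" or "side" or "wrist"; returns a dict with "img" (384x512x3 uint8, red, green, blue), "fovy" (degrees; the focal length in pixels is half the picture's height over the tangent of half this angle, whatever the lens; pixels are square), "cx", "cy" (the principal point, pixels), "rvec" (rotation vector, rad) and "tvec" (3), from world to camera coordinates, as OpenCV has them; the wrist camera has in their place "hand_eye" (4x4, takes a point from camera to tool coordinates, whose origin is the TCP and whose axes are the flange's). Camera axes: x right, y down, z forward; pixel columns grow to the right and rows downward; lengths in mm; the calibration is good to about 2 mm. The wrist camera is an equidistant fisheye: a pixel r from the principal point sees the ray r / f radians off the axis. A picture is of the moment at which its call begins: read the wrist's pose just before it. There is no depth.
- close_job(): hands the job in; it is judged then, once.
Trained networks look in a picture, given as the dict that the camera call returned (one of the last four; its "shot" number tells which), for a name from the list of things; names that differ only in an ending like _2 or _b are one class to them, and where a whole thing is asked for, a point or a joint stands for the part that bears it (a point fixed in the world has none). Each returns a list of dicts, best first, with "p" (0 to 1); they miss things now and then, are a little off and sometimes report something else, mostly with a low value. They report only what shows in the picture. A call takes as long as a camera call.
- trace(name, picture): "region" (384x512 bool, what is visible of it) and "xy" ([column, row] in pixels, amid what is visible of it).
- spot_point(name, picture): "xy" ([column, row] in pixels: a listed point, or the origin of a listed thing).
The state is a dict: "time": time; "qpos": joint angles; "joint_velocities": joint speeds; "tau": joint torques, N m; "ee_pos": TCP position; "eef_rot": TCP orientation; "contact_force": force on the tool from outside, world axes, zero at the start; "ft_torque": the same for the moment, N m; "width": finger opening in mm; "grasp_force": force on a finger pad.
Only numpy, scipy, OpenCV 4.12 (cv2) and the standard library are available. Lean on these libraries where they do the work, as an engineer would, in place of code of your own. Each camera call takes 0.05 s, during which the arm holds its last target. There are 200 camera calls.

## Task

Get the bench vacuum tester ready to draw down slowly: lift the clear test bell by its knob, set it down gently over the watch case so that its foot ring sits fully home and level on the narrow raised seat of the test plate, and let go of it. Then zero the throttle valve with its crank handle, winding it clockwise (seen from above) until it is shut against its stop, and back it off exactly two full turns counter-clockwise from there. Finish still gripping the crank handle at that setting, and leave the other things on the bench where they are.

Things in the scene. Friction and masses are not known exactly. Their poses are not given: they have to be found in the camera images.
- tester: Fixed bench vacuum tester: grey housing, 110 (x) x 240 (y) x 35 mm high. Origin: centre of its underside on the bench, z up. Its +y half, turned to the robot, carries the brass throttle valve with handwheel, its -y half, away from the robot, the round aluminium test plate; a small gauge, to 82 mm high, stands between them on the +x side. Yaw 1.32 to 1.82 rad.
- bell_seat (a point): Centre of the raised seat, at (0, -62, 48) mm in the tester's frame. The seat is a flat ring of 32 to 45.5 mm radius; a centring spigot inside it, 32 mm radius chamfered to 28 mm, stands 6 mm above the seat and enters the bell's mouth. On the spigot stands a fixed watch case in its holder, 45 mm across, to 29 mm above the seat.
- bell: Clear glass test bell, 170 to 290 g, with aluminium foot ring (84 mm outer, 71 mm inner diameter) and black knob. Origin: centre of the foot's underside, z up. Inside free to 71 mm height; glass 79 mm across, top at 74 mm; knob 24 mm in diameter, straight from 91 to 102 mm, top at 106 mm. Starts upright on the bench, right of the tester. Seated, its origin is at bell_seat (3.5 mm radial play).
- valve (a joint): Valve spindle, rad: 0 = shut on its hard stop, growing counter-clockwise seen from above as it opens (6.283 a turn), to 22. Starts 0.5 to 1.4 turns open, stays where left, takes 0.06 N m (2 N at the handle). Rises 2 mm a turn as it opens. At the stop, and after each full turn, the crank handle stands on the tester's -x side (the robot's right) of the axis.
- valve_axis (a point): Point on the vertical valve axis at (0, 68, 86) mm in the tester's frame: the centre of the handwheel when shut. The handwheel (three spokes, 82 mm outer diameter, rim 10 mm thick) turns about this axis; its hub nut ends 15 mm above this point when shut.
- crank_handle: Black handle standing upright on the handwheel's rim, 36 mm from the valve axis: 18 mm in diameter at mid height, 46 mm long. Origin: centre of its lower end, 94.5 mm above the bench when shut, 2 mm more a turn open. It spins freely about its own upright axis, so a gripper that holds it can go round without turning.
- oil_bottle: Bystander: small brown bottle with black cap, 22 mm wide, 52 mm high, standing left of the tester. Origin: centre of its underside.
- loupe: Bystander: black eye loupe, 37 mm wide, 30 mm high, standing on the mat to the left of the tester. Origin: centre of its underside.
- movement_holder: Bystander: small steel movement vice, 26 x 66 x 28 mm, behind and left of the work. Origin: centre of its underside.
- torch: Bystander: black torch standing on its tail, 20 mm in diameter, 113 mm high, near the front edge, left of the tester. Origin: centre of its underside.

How it is judged:
By the outcome, as a careful person would: the job done as asked, in the order asked, and still so for the second after the job is handed in, while the arm keeps its last pose, push and grip.
It also fails if it takes over 70 s, if anything falls off the work surface, if the arm or the gripper's body presses on something with over 40 N, if the wrist force passes 120 N, or if a joint passes its speed limit or range.

## Working session

There is one attempt and no reset: what is moved stays moved. The work goes in short steps, Python scripts to look and compute and a tool call to move; the robot and the scene stay as the last step left them, time stands still between calls to the robot, and variables do not carry over. Pictures are saved under pics/ and viewed, at most 10 in all, crops included, and the job is handed in when it is done.

Besides the shell and the picture viewer there is one more tool, called after "Emit:" as a command line: name --pt "numbers of a row" for each row, then --argument value for the rest. servo_tool: Moves the arm, as the interface text tells. Its arguments: {"type":"object","properties":{"increments":{"type":"array","items":{"type":"array","items":{"type":"number"}}},"force":{"type":"number"}},"required":["increments"]}

```bash
mkdir -p pics; cat > h.py <<'E'
from cell import *
import numpy as np, cv2
from scipy.spatial.transform import Rotation as R
def ray(c,xy,st=None):
    f=c["img"].shape[0]/2/np.tan(np.radians(c["fovy"])/2)
    u=(np.array(xy,float)-[c["cx"],c["cy"]])/f
    if "hand_eye" in c:
        r=np.linalg.norm(u); d=np.array([*(u/max(r,1e-9)*np.sin(r)),np.cos(r)])
        H=np.array(c["hand_eye"]); T=R.from_euler('xyz',st["eef_rot"]).as_matrix()
        return T@H[:3,3]+np.array(st["ee_pos"]), T@H[:3,:3]@d
    M=R.from_rotvec(np.ravel(c["rvec"])).as_matrix(); d=np.array([u[0],u[1],1.]); 
    return -M.T@np.ravel(c["tvec"]), M.T@(d/np.linalg.norm(d))
def meet(rs):
    A=sum(np.eye(3)-np.outer(d,d) for o,d in rs); b=sum((np.eye(3)-np.outer(d,d))@o for o,d in rs)
    p=np.linalg.solve(A,b); return p,[round(float(np.linalg.norm(np.cross(p-o,d))),1) for o,d in rs]
def onz(r,z): o,d=r; return o+d*(z-o[2])/d[2]
def proj(c,P):
    f=c["img"].shape[0]/2/np.tan(np.radians(c["fovy"])/2)
    q=R.from_rotvec(np.ravel(c["rvec"])).as_matrix()@np.array(P)+np.ravel(c["tvec"]); return f*q[:2]/q[2]+[c["cx"],c["cy"]]
def save(c,n): cv2.imwrite("pics/"+n,c["img"][:,:,::-1])
E
python3 - <<'E'
from h import *
np.set_printoptions(precision=1,suppress=True)
s=observe(); print({k:np.round(v,3) for k,v in s.items()})
cs={n:camera(n) for n in("scene","side","wrist")}
for n in cs: save(cs[n],n+"0.png"); print(n,cs[n]["fovy"], cs[n].get("hand_eye"))
cv2.imwrite("pics/both.png",np.hstack([cv2.resize(cs[n]["img"],(400,300))[:,:,::-1] for n in("scene","side")]))
for nm in ["tester","bell_seat","bell","valve_axis","crank_handle","oil_bottle","loupe","torch","movement_holder"]:
    rs=[]
    for n in cs:
        l=spot_point(nm,cs[n]); t=trace(nm,cs[n])
        if l:
            print(nm,n,np.array(l[0]["xy"]),round(l[0]["p"],2),"trace",np.array(t[0]["xy"]) if t else None)
            if l[0]["p"]>.4: rs.append(ray(cs[n],l[0]["xy"],s))
    if len(rs)>1: print("  ->",*meet(rs))
E
```

```text
{'time': np.float64(0.0), 'qpos': array([-1.3,  0.5,  1.3,  0. ,  1.3, -0.1]), 'joint_velocities': array([ 0., -0., -0.,  0., -0.,  0.]), 'tau': array([  0. , -87.9, -38.2,   0.1,   0.1,  -0. ]), 'ee_pos': array([ 197.6, -592.5,  178.9]), 'eef_rot': array([-3.1, -0. ,  0.3]), 'contact_force': array([ 0.3, -0.3,  0.6]), 'ft_torque': array([ 0. , -0. ,  0.1]), 'grasp_force': np.float64(0.0), 'width': np.float64(91.259)}
scene 57.62595661092091 None
side 57.34780944378405 None
wrist 65.70646984690485 [[   0.    -1.    -0.2   66.5]
 [   1.     0.    -0.    -0.9]
 [   0.    -0.2    1.  -204.4]
 [   0.     0.     0.     1. ]]
tester scene [248.1 213.9] 0.8 trace [244.5 209.2]
tester side [256.9 215.3] 0.89 trace [255.  211.1]
  -> [ 544.1 -125.6  -11.1] [0.8, 0.8]
bell_seat scene [264.8 184.9] 0.97 trace [245.3 206.9]
bell_seat side [242.2 224.8] 0.73 trace [255.2 209.8]
  -> [ 618.4 -105.2   55.8] [0.3, 0.3]
bell scene [267.3 289.6] 0.72 trace [246.1 206.4]
bell side [217.9 151.4] 0.8 trace [215.6 142.6]
  -> [ 459.6 -356.3    3.5] [0.8, 0.8]
valve_axis side [268.2 176.5] 0.68 trace [256.4 213.1]
crank_handle scene [236.5 199.6] 0.66 trace [235.6 190.8]
crank_handle side [263.1 189.1] 0.39 trace [265.  184.3]
oil_bottle scene [241.  157.8] 0.66 trace [238.1 157. ]
oil_bottle side [293.  280.1] 0.41 trace [293.5 274. ]
  -> [632.6  63.   11.2] [3.6, 3.6]
loupe scene [221.6 152.3] 0.68 trace [244.8 208.3]
loupe side [323.9 290.2] 0.65 trace [325.5 286. ]
  -> [597.9 130.1  -1.8] [1.7, 1.7]
torch scene [188.  159.5] 0.71 trace None
torch side [357.2 264.2] 0.6 trace [364.  250.1]
  -> [489.9 154.9   3.8] [3.4, 3.4]
movement_holder scene [231.4 205.6] 0.57 trace [251.4 135.7]
movement_holder side [325.  286.8] 0.37 trace None
```

View pics/both.png

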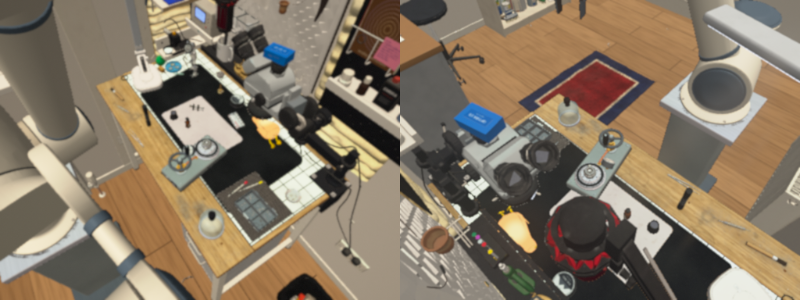

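```bash
cat >> h.py <<'E'
np.set_printoptions(precision=1,suppress=True)
def inc(P,yaw=None,s=None):
    s=s or observe(); T=R.from_euler('xyz',s["eef_rot"]); d=T.inv().apply(np.array(P)-s["ee_pos"])
    r=np.zeros(3) if yaw is None else np.degrees((T.inv()*R.from_euler('xyz',[np.pi,0,yaw])).as_rotvec())
    return np.hstack([r,d])
E
python3 - <<'E'
from h import *
print(np.array(observe()["eef_rot"])*1000)
print(inc([430,-260,300],0.25))
E
```

```text
[-3141.5     0.    321.7]
[  -0.     0.     4.1  325.7 -242.3 -120.5]
```

Emit:
servo_tool --pt "0 0 0 0 0 -40 91" --pt "0 0 1 30 -22 -80 91" --pt "0 0 2 65 -48 -120 91" --pt "0 0 3 95 -70 -120 91" --pt "0 0 4 125 -92 -120 91" --pt "0 0 4 155 -114 -120 91" --pt "0 0 4 185 -136 -120 91" --pt "0 0 4 220 -163 -120 91" --pt "0 0 4 255 -189 -120 91" --pt "0 0 4 290 -215 -120 91" --pt "0 0 4 326 -242 -120 91" --pt "0 0 4 326 -242 -120 91" --force 20

```text
time: 3.85
ee_pos: [432.3, -256.4, 299.8]
eef_rot: [-3.141, -0.001, 0.254]
contact_force: [0.2, -0.3, 0.5]
width: 90.9
grasp_force: 0.0
```

```bash
cat > look.py <<'E'
from h import *
import sys,pickle,os
tag=sys.argv[1]; names=sys.argv[2].split(","); s=observe(); c=camera("wrist"); save(c,tag+".png")
db=pickle.load(open("db.p","rb")) if os.path.exists("db.p") else {}
print(s["time"],s["ee_pos"],s["eef_rot"])
for nm in names:
    l=spot_point(nm,c)
    for q in l[:2]: print(nm,np.array(q["xy"]),round(q["p"],2))
    if l and l[0]["p"]>.4:
        db.setdefault(nm,{})[tag]=ray(c,l[0]["xy"],s)
    v=list(db.get(nm,{}).values())
    if len(v)>1: print("  ->",*meet(v))
pickle.dump(db,open("db.p","wb"))
E
python3 look.py w1 tester,bell_seat,bell,valve_axis,crank_handle,oil_bottle,loupe,torch; python3 -c "
from h import *
print(inc([560,-200,300],0.25))"
```

```text
3.85 [ 432.3 -256.4  299.8] [-3.1 -0.   0.3]
tester [195.2  73.4] 0.83
bell_seat [192.   34.5] 0.68
bell [319.  161.2] 0.68
bell [185.  111.8] 0.48
valve_axis [183.6 111.4] 0.7
crank_handle [182.9  90.2] 0.57
oil_bottle [115.3  20.5] 0.63
loupe [80.8 34.9] 0.71
torch [59.5 84.7] 0.75
[ -0.    0.    0.  141.2 -26.9  -0.5]
```

View pics/w1.png

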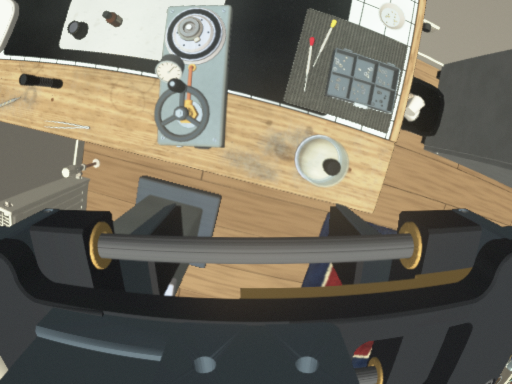

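Emit:
servo_tool --pt "0 0 0 35 -7 0 91" --pt "0 0 0 70 -14 0 91" --pt "0 0 0 105 -20 0 91" --pt "0 0 0 141 -27 0 91" --pt "0 0 0 141 -27 0 91" --pt "0 0 0 141 -27 0 91"

```text
time: 4.8
ee_pos: [561.0, -198.7, 298.8]
eef_rot: [-3.141, 0.001, 0.253]
contact_force: [-0.8, 0.0, -0.8]
width: 90.9
grasp_force: 0.0
```

```bash
python3 look.py w2 tester,bell_seat,bell,valve_axis,crank_handle,oil_bottle,loupe,torch; python3 - <<'E'
from h import *
print(inc([460,-356,300],0.25))
E
```

```text
4.8 [ 561.  -198.7  298.8] [-3.1  0.   0.3]
tester [208.5 156.4] 0.67
  -> [ 550.6 -121.3   17. ] [1.2, 1.2]
bell_seat [207.5 119. ] 0.9
  -> [ 610.2 -107.    41.7] [1.1, 1.1]
bell [327.1 236.2] 0.7
  -> [ 459.5 -361.3    2.4] [0.3, 0.3]
valve_axis [203.  206.4] 0.9
valve_axis [208.7 122.2] 0.35
  -> [ 486.8 -136.8   87.4] [0.4, 0.4]
crank_handle [203.8 184.8] 0.62
  -> [ 517.  -129.    83.6] [2.2, 2.2]
oil_bottle [128.4  93.3] 0.65
  -> [623.3  45.1  22.5] [3.7, 3.7]
loupe [ 88.7 100.6] 0.63
  -> [597.4 144.6 -17.2] [0.7, 0.7]
torch [ 73.7 153.7] 0.56
  -> [492.  149.1   4.6] [3.0, 3.0]
[   0.    -0.     0.1 -135.7  126.9   -0.3]
```

View pics/w2.png

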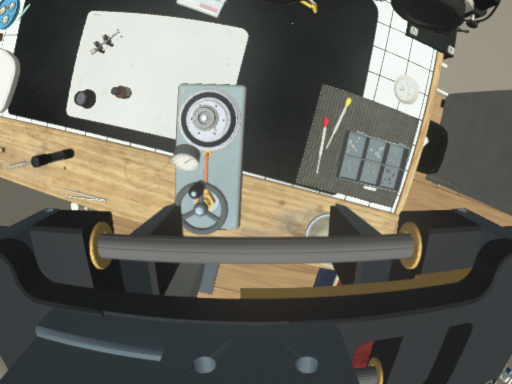

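Emit:
servo_tool --pt "0 0 0 -35 40 0 91" --pt "0 0 0 -70 80 0 91" --pt "0 0 0 -105 120 0 91" --pt "0 0 0 -140 160 0 91" --pt "0 0 0 -160 165 20 60" --pt "0 0 0 -160 165 20 60" --pt "0 0 0 -160 165 20 60"

```text
time: 5.83
ee_pos: [442.8, -401.9, 277.9]
eef_rot: [-3.14, 0.002, 0.248]
contact_force: [0.2, 0.7, 0.1]
width: 73.7
grasp_force: 0.0
```

```bash
python3 look.py w3 bell; cat > knob.py <<'E'
from h import *
import sys
def knob(c):
    l=trace("bell",c)[0]; x,y=[int(v) for v in l["xy"]]
    m=l["region"].astype(np.uint8); m=cv2.morphologyEx(cv2.dilate(m,np.ones((5,5))),cv2.MORPH_CLOSE,np.ones((15,15)))
    d=((c["img"].max(2)<60)&(m>0)).astype(np.uint8)
    n,lab,st,ce=cv2.connectedComponentsWithStats(d); k=1+np.argmax(st[1:,4]); return ce[k],st[k]
E
python3 - <<'E'
from knob import *
s=observe();c=camera("wrist"); k,st=knob(c); print(k,st); r3=ray(c,k,s)
import pickle; pickle.dump(r3,open("k3.p","wb")); print(onz(r3,106),onz(r3,0)); x,y=map(int,k)
cv2.imwrite("pics/c3.png",cv2.resize(c["img"][y-60:y+60,x-60:x+60,::-1],(480,480)))
E
```

```text
5.8333 [ 442.8 -401.9  277.9] [-3.1  0.   0.2]
bell [235.7 145.2] 0.9
  -> [ 459.6 -362.4   -0.2] [0.3, 1.2, 1.5]Traceback (most recent call last):
  File "<stdin>", line 2, in <module>
  File "knob.py", line 7, in knob
    n,lab,st,ce=cv2.connectedComponentsWithStats(d); k=1+np.argmax(st[1:,4]); return ce[k],st[k]
                                                         ~~~~~~~~~^^^^^^^^^^
    return _wrapfunc(a, 'argmax', axis=axis, out=out, **kwds)
    return bound(*args, **kwds)
ValueError: attempt to get argmax of an empty sequence
```

```bash
cat > knob.py <<'E'
from h import *
def knob(c):
    x,y=[int(v) for v in spot_point("bell",c)[0]["xy"]]; h=45
    w=c["img"][y-h:y+h,x-h:x+h]; d=(w.max(2)<75).astype(np.uint8)
    n,lab,st,ce=cv2.connectedComponentsWithStats(d); k=1+np.argmax(st[1:,4]-20*np.linalg.norm(ce[1:]-h,axis=1)); return ce[k]+[x-h,y-h],st[k]
E
python3 - <<'E'
from knob import *
s=observe();c=camera("wrist"); x,y=[int(v) for v in spot_point("bell",c)[0]["xy"]]
cv2.imwrite("pics/c3.png",cv2.resize(c["img"][y-60:y+60,x-60:x+60,::-1],(480,480)));print(x,y)
k,st=knob(c); print(k,st); r3=ray(c,k,s)
import pickle; pickle.dump(r3,open("k3.p","wb")); print(onz(r3,106),onz(r3,0))
E
```

```text
234 148Traceback (most recent call last):
  File "<stdin>", line 4, in <module>
  File "knob.py", line 5, in knob
    n,lab,st,ce=cv2.connectedComponentsWithStats(d); k=1+np.argmax(st[1:,4]-20*np.linalg.norm(ce[1:]-h,axis=1)); return ce[k]+[x-h,y-h],st[k]
                                                         ~~~~~~~~~^^^^^^^^^^^^^^^^^^^^^^^^^^^^^^^^^^^^^^^^^^^^^
    return _wrapfunc(a, 'argmax', axis=axis, out=out, **kwds)
    return bound(*args, **kwds)
ValueError: attempt to get argmax of an empty sequence
```

View pics/c3.png

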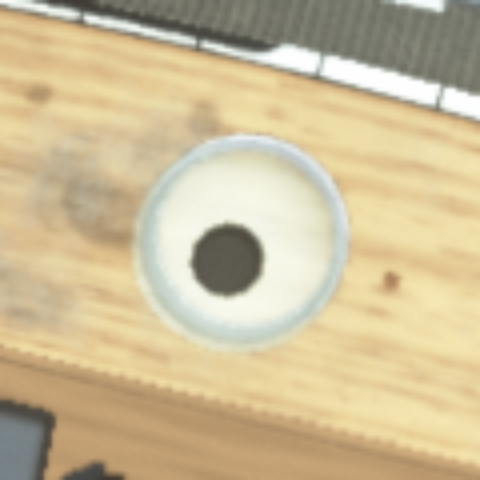

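```bash
sed -i 's/<75/<110/' knob.py
python3 - <<'E'
from knob import *
s=observe();c=camera("wrist")
k,st=knob(c); print(k,st); r3=ray(c,k,s)
import pickle; pickle.dump(r3,open("k3.p","wb")); p=onz(r3,106); print(p,onz(r3,0))
# second-view target: low, offset
print(inc([p[0]-40,p[1]+55,230],0.25))
E
```

```text
[230.4 152.8] [ 30  42  17  17 217]
[ 464.5 -359.6  106. ] [ 451.5 -353.8    0. ]
[  0.   -0.    0.2   1.6 -96.1  49.7]
```

Emit:
servo_tool --pt "0 0 0 0 -32 15 60" --pt "0 0 0 0 -64 30 60" --pt "0 0 0 0 -96 50 60" --pt "0 0 0 0 -96 50 60" --pt "0 0 0 0 -96 50 60"

```text
time: 6.7
ee_pos: [421.8, -303.5, 229.0]
eef_rot: [-3.14, 0.001, 0.254]
contact_force: [-0.1, -1.0, 0.9]
width: 59.8
grasp_force: 0.0
```

```bash

python3 - <<'E'
from knob import *
import pickle
s=observe();c=camera("wrist");save(c,"w4.png")
k,st=knob(c); print(k,st); r=ray(c,k,s); r3=pickle.load(open("k3.p","rb"))
print(meet([r,r3]),onz(r,106),onz(r3,106),s["ee_pos"]); pickle.dump([r3,r],open("k.p","wb"))
p=meet([r,r3])[0]
print(inc([p[0],p[1],200],0.25),s["width"])
E
python3 look.py w4 bell
```

```text
[312.4 156.8] [ 46  45  20  19 302]
(array([ 463.6, -359.1,   97.6]), [0.1, 0.1]) [ 464.2 -357.3  106. ] [ 464.5 -359.6  106. ] [ 421.8 -303.5  229. ]
[ 0.1 -0.   0.2 25.8 61.3 30.3] 59.79665471154725
6.8 [ 423.3 -306.2  230.2] [ 3.1 -0.   0.3]
bell [295.6 150.8] 0.66
  -> [ 460.1 -360.8    1. ] [1.3, 1.3, 2.5, 4.0]
```

```bash

python3 - <<'E'
from knob import *
import pickle
camera("side");camera("side");s=observe();c=camera("wrist")
k,st=knob(c);r=ray(c,k,s); r3=pickle.load(open("k.p","rb"))[0]; p=meet([r,r3])[0]
print(p,onz(r,102),s["ee_pos"],s["eef_rot"],inc([464,-359.3,79],0.25))
E
```

```text
[ 463.4 -359.    96.2] [ 463.8 -357.8  102. ] [ 423.  -306.6  229.9] [ 3.1 -0.   0.3] [  0.   -0.    0.1  26.7  61.6 150.7]
```

Emit:
servo_tool --pt "0 0 0 13 30 20 60" --pt "0 0 0 27 62 50 60" --pt "0 0 0 27 62 70 60" --pt "0 0 0 27 62 95 60" --pt "0 0 0 27 62 120 60" --pt "0 0 0 27 62 140 60" --pt "0 0 0 27 62 150 60" --pt "0 0 0 27 62 150 60" --pt "0 0 0 27 62 150 60" --pt "0 0 0 27 62 150 60"

```text
time: 7.93
ee_pos: [464.8, -359.7, 80.8]
eef_rot: [3.14, -0.001, 0.252]
contact_force: [0.1, -0.9, 0.6]
width: 59.7
grasp_force: 0.0
```

```bash

python3 - <<'E'
from h import *
s=observe(); print(s["ee_pos"],s["eef_rot"],s["contact_force"])
a=camera("wrist")["img"]; b=camera("scene"); c=camera("side")
def crop(c): 
    x,y=map(int,proj(c,[464,-359,70])); x=max(60,x);return cv2.resize(c["img"][y-45:y+45,x-60:x+60],(400,300))
cv2.imwrite("pics/g1.png",np.vstack([np.hstack([crop(b),crop(c)]),np.hstack([cv2.resize(a,(400,300)),np.zeros((300,400,3),np.uint8)])])[:,:,::-1])
E
```

```text
[ 464.8 -359.7   80.8] [ 3.1 -0.   0.3] [ 0.1 -0.9  0.6]
```

View pics/g1.png

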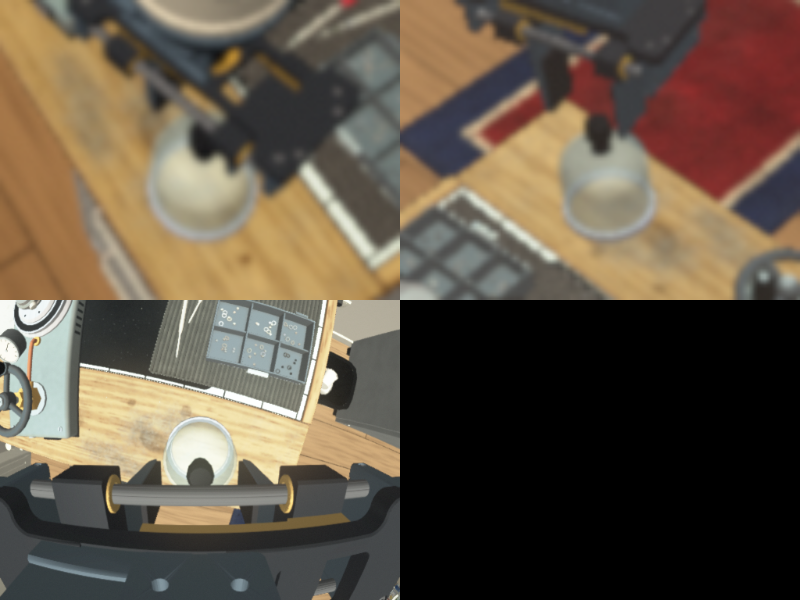

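Emit:
servo_tool --pt "0 0 0 0 0 1 10" --pt "0 0 0 0 0 1 10" --pt "0 0 0 0 0 1 10" --pt "0 0 0 0 0 1 10" --pt "0 0 0 0 0 1 10" --pt "0 0 0 0 0 1 10" --pt "0 0 0 0 0 1 10" --pt "0 0 0 0 0 1 10" --pt "0 0 0 0 0 1 10" --pt "0 0 0 0 0 1 10" --force 30

```text
time: 8.92
ee_pos: [464.1, -359.0, 78.5]
eef_rot: [-3.142, 0.0, 0.252]
contact_force: [-0.4, 0.7, -0.5]
width: 10.1
grasp_force: 0.0
```

```bash

python3 - <<'E'
from h import *
s=observe(); print(s["ee_pos"],s["eef_rot"],s["width"])
A=camera("wrist");a=A["img"]; b=camera("scene"); c=camera("side")
f=192/np.tan(np.radians(A["fovy"]/2)); Hi=np.linalg.inv(np.array(A["hand_eye"])); print(np.round(A["hand_eye"],3))
for P in ([0,0,0],[0,0,-19]):
    q=Hi[:3,:3]@P+Hi[:3,3]; n=np.hypot(*q[:2]); th=np.arctan2(n,q[2]); print("tcp px",f*th*q[:2]/n+[A["cx"],A["cy"]])
def crop(c): 
    x,y=map(int,proj(c,s["ee_pos"])); print("tcp",x,y); x=max(60,x);return cv2.circle(cv2.resize(c["img"][y-45:y+45,x-60:x+60],(400,300)),(200,150),3,(0,255,0),1)
cv2.imwrite("pics/g2.png",np.vstack([np.hstack([crop(b),crop(c)]),np.hstack([cv2.resize(a,(400,300)),cv2.resize(a[100:250,156:356],(400,300))])])[:,:,::-1])
E
```

```text
[ 464.1 -359.    78.5] [-3.1  0.   0.3] 10.068813967030547
[[   0.    -1.    -0.2   66.4]
 [   1.     0.    -0.    -1. ]
 [   0.    -0.2    1.  -204.4]
 [   0.     0.     0.     1. ]]
tcp px [256.7 214.7]
tcp px [256.8 223.6]
tcp 270 277
tcp 213 133
```

View pics/g2.png

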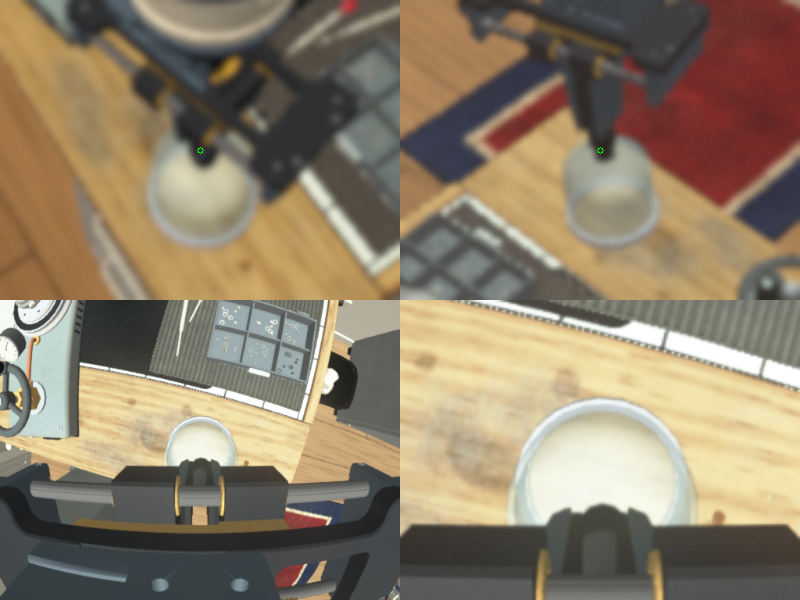

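```bash

python3 - <<'E'
from h import *
np.set_printoptions(precision=4,suppress=True)
s=observe(); A=camera("wrist"); print(np.array(A["hand_eye"])); print(A["cx"],A["cy"],A["fovy"], s["ee_pos"],s["eef_rot"])
T=R.from_euler('xyz',s["eef_rot"])
for px,z in (((257,220),106),((256,194.6),0)):
    p=onz(ray(A,px,s),z); print(px,p,"tool",T.inv().apply(p-s["ee_pos"]))
for n in("scene","side"):
    c=camera(n); print(n,[proj(c,[464,-359,z]) for z in (0,106)], [q["xy"] for q in spot_point("bell",c)[:1]])
    x,y=map(int,proj(c,[464,-359,50])); save(c,n+"5.png")
    cv2.imwrite(f"pics/z_{n}.png",cv2.resize(c["img"][y-40:y+35,x-40:x+40],(400,375),interpolation=cv2.INTER_CUBIC)[:,:,::-1]); print("crop origin",x-40,y-40)
cv2.imwrite("pics/z.png",np.hstack([cv2.imread("pics/z_scene.png"),cv2.imread("pics/z_side.png")]))
E
```

```text
[[   0.0005   -0.9718   -0.2356   66.3911]
 [   1.        0.0006   -0.0003   -0.971 ]
 [   0.0005   -0.2356    0.9718 -204.3853]
 [   0.        0.        0.        1.    ]]
255.22909162959186 192.06792976666173 65.70646984690485 [ 464.0795 -358.9305   78.5126] [-3.1415 -0.      0.252 ]
(257, 220) [ 469.3736 -357.666   106.    ] tool [  5.4427   0.0939 -27.4873]
(256, 194.6) [ 459.4011 -359.8156    0.    ] tool [-4.7527 -0.3051 78.5125]
scene [array([269.6313, 290.0708]), array([270.2725, 273.2642])] [[268.5, 289.1]]
crop origin 229 242
side [array([216.6116, 152.5159]), array([212.7263, 126.2479])] [[216.4, 149.2]]
crop origin 174 100
```

View pics/z.png

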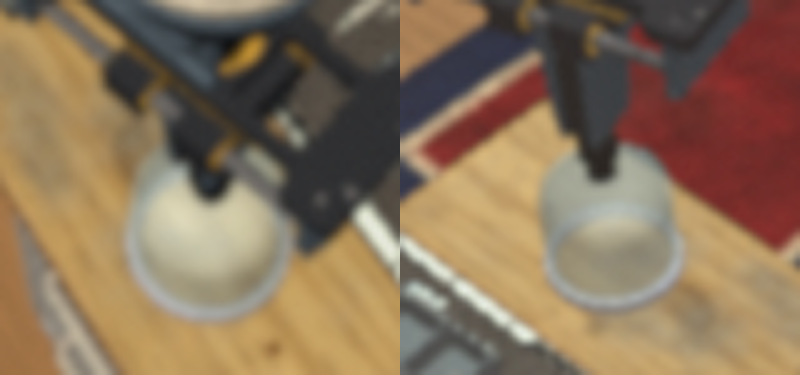

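Emit:
servo_tool --pt "0 0 0 0 0 0.5 10" --pt "0 0 0 0 0 1 10" --pt "0 0 0 0 0 1.5 10" --pt "0 0 0 0 0 2 10" --pt "0 0 0 0 0 2 10"

```text
time: 9.73
ee_pos: [464.0, -358.9, 76.4]
eef_rot: [-3.141, 0.0, 0.252]
contact_force: [0.9, 0.6, -0.4]
width: 10.0
grasp_force: 0.0
```

```bash

python3 - <<'E'
from h import *
s=observe(); print(s["ee_pos"],s["contact_force"])
A=camera("wrist"); 
g=A["img"][195:235,225:290].max(2)
for r in range(0,40,2): print(195+r,' '.join('%3d'%v for v in g[r,::2]))
E
```

```text
[ 464.  -358.9   76.4] [ 0.9  0.6 -0.4]
195 244 245 244 245 245 247 247 248 248 248 248 248 248 248 247 247 247 248 248 248 249 248 248 248 247 246 245 245 244 243 241 240 238
197 243 245 245 245 245 244 245 246 247 247 247 247 248 247 246 246 246 247 248 248 249 249 249 249 248 246 245 244 244 243 241 240 239
199 244 245 246 247 246 246 246 246 247 246 246 247 248 248 247 247 247 248 248 249 249 249 249 249 250 249 248 247 246 245 243 242 240
201 243 244 245 246 247 247 247 247 247 246 246 247 247 247 247 241 235 243 248 249 250 250 250 250 249 250 249 249 248 247 246 245 242
203 244 245 244 245 247 246 241 225 230 247 247 246 243 213 174 117  91 122 163 205 247 249 243 223 242 248 249 249 249 249 248 247 245
205 245 245 246 245 233 199 112  95 152 227 228 237 182  80  72  72  71  73  75  81 168 227 215  93 115 181 229 248 249 249 248 248 242
207 243 247 247 218 105  88  88  88  89  82  82 126  78  71  71  70  71  71  71  72  74  81 100  93  89  90  99 191 248 249 248 247 232
209 236 247 243 114  87  88  88  86  78  69  70  71  69  69  69  70  70  71  69  71  71  73  75  88  90  89 
[... 959 characters left out ...]
  78  68  66  66  65
225  67 110  97  80  80  82  80  63  62  63  61  74  83  82  85  81  81  80  80  76  64  62  62  63  82  82  81  82  96 109  91  64  63
227  81 129 112  79  79  79  79  62  60  59  59  73  82  82  82  81  80  82  78  75  63  59  61  61  77  79  81  81 121 130 110  64  62
229 108 135 110  83  79  78  74  60  58  57  58  73  82  82  81  80  80  79  78  75  63  58  62  61  72  79  80  79 128 136 120  64  62
231 120 138 109  89  77  78  74  58  58  58  57  71  82  81  81  79  79  77  76  72  59  57  58  57  68  79  78  87 127 144 142  69  60
233 144 143 110  94  78  77  66  56  56  57  56  69  82  80  79  77  77  77  74  73  60  57  56  57  65  77  81  93 134 154 157  69  62
```

Emit:
servo_tool --pt "0 0 0 0 0 0.5 10" --pt "0 0 0 0 0 1 10" --pt "0 0 0 0 0 1.5 10" --pt "0 0 0 0 0 2 10" --pt "0 0 0 0 0 2.5 10" --pt "0 0 0 0 0 2.5 10"

```text
time: 10.28
ee_pos: [464.0, -358.9, 73.9]
eef_rot: [-3.141, 0.0, 0.252]
contact_force: [-0.2, 0.2, 1.1]
width: 10.0
grasp_force: 0.0
```

Emit:
servo_tool --pt "0 0 0 0 0 0.5 10" --pt "0 0 0 0 0 1 10" --pt "0 0 0 0 0 1.5 10" --pt "0 0 0 0 0 2 10" --pt "0 0 0 0 0 2.5 10" --pt "0 0 0 0 0 3 10" --pt "0 0 0 0 0 3 10"

```text
time: 10.87
ee_pos: [464.2, -359.0, 71.7]
eef_rot: [3.141, -0.0, 0.252]
contact_force: [-2.1, 2.2, 12.4]
width: 9.9
grasp_force: 5.9
```

Emit:
servo_tool --pt "0 0 0 0 0 -4 10" --pt "0 0 0 0 0 -8 50" --pt "0 0 0 0 0 -8 50" --pt "0 0 0 0 0 -8 50" --pt "0 0 0 0 0 -8 50" --pt "0 0 0 0 0 -8 50" --pt "0 0 0 0 0 -8 50" --pt "0 0 0 0 0 -8 50"

```text
time: 11.53
ee_pos: [464.0, -358.9, 78.9]
eef_rot: [-3.141, 0.0, 0.252]
contact_force: [0.6, -0.6, 0.1]
width: 49.5
grasp_force: 0.0
```

Emit:
servo_tool --pt "0 0 0 0 0 3 50" --pt "0 0 0 0 0 6 50" --pt "0 0 0 0 0 8 50" --pt "0 0 0 0 0 9 50" --pt "0 0 0 0 0 10 50" --pt "0 0 0 0 0 10.5 50" --pt "0 0 0 0 0 10.5 50"

```text
time: 12.12
ee_pos: [464.0, -358.9, 68.4]
eef_rot: [-3.141, 0.0, 0.252]
contact_force: [-0.5, -0.6, 0.2]
width: 50.1
grasp_force: 0.0
```

Emit:
servo_tool --pt "0 0 0 0 0 2 50" --pt "0 0 0 0 0 4 50" --pt "0 0 0 0 0 6 50" --pt "0 0 0 0 0 8 50" --pt "0 0 0 0 0 10 50" --pt "0 0 0 0 0 12 50" --pt "0 0 0 0 0 14 50" --pt "0 0 0 0 0 15 50" --pt "0 0 0 0 0 15 50"

```text
time: 12.87
ee_pos: [464.0, -358.9, 53.2]
eef_rot: [-3.141, 0.0, 0.252]
contact_force: [0.3, 0.4, 0.2]
width: 50.0
grasp_force: 0.0
```

Emit:
servo_tool --pt "0 0 0 0 0 2 50" --pt "0 0 0 0 0 4 50" --pt "0 0 0 0 0 5 50" --pt "0 0 0 0 0 5 50"

```text
time: 13.2
ee_pos: [464.0, -358.9, 48.3]
eef_rot: [-3.141, 0.0, 0.252]
contact_force: [-0.5, -0.2, -0.4]
width: 49.8
grasp_force: 0.0
```

Emit:
servo_tool --pt "0 0 0 0 0 0 16" --pt "0 0 0 0 0 0 16" --pt "0 0 0 0 0 0 16" --pt "0 0 0 0 0 0 16" --pt "0 0 0 0 0 0 16" --pt "0 0 0 0 0 0 16" --pt "0 0 0 0 0 0 16" --pt "0 0 0 0 0 0 16" --force 30

```text
time: 13.87
ee_pos: [464.3, -359.2, 48.7]
eef_rot: [3.141, -0.0, 0.252]
contact_force: [1.3, -1.8, 0.7]
width: 22.3
grasp_force: 30.0
```

Emit:
servo_tool --pt "0 0 0 0 0 -3 16" --pt "0 0 0 0 0 -8 16" --pt "0 0 0 0 0 -20 16" --pt "0 0 0 0 0 -40 16" --pt "0 0 0 0 0 -65 16" --pt "0 0 0 0 0 -90 16" --pt "0 0 0 0 0 -115 16" --pt "0 0 0 0 0 -140 16" --pt "0 0 0 0 0 -165 16" --pt "0 0 0 0 0 -175 16" --pt "0 0 0 0 0 -180 16" --pt "0 0 0 0 0 -180 16"

```text
time: 14.87
ee_pos: [464.1, -358.9, 228.8]
eef_rot: [3.141, -0.0, 0.252]
contact_force: [-0.7, -0.1, -2.4]
width: 22.4
grasp_force: 30.0
```

```bash
python3 look.py w6 bell,bell_seat,valve_axis,crank_handle; python3 - <<'E'
from h import *
s=observe(); print(s["ee_pos"],s["contact_force"],s["ft_torque"],s["width"])
rs=[]
for n in("scene","side"):
    c=camera(n); save(c,n+"6.png"); l=spot_point("bell",c)[:1]; print(n,l); rs.append(ray(c,l[0]["xy"]))
print(meet(rs)); print(inc([520,-180,230],0.25))
E
```

```text
14.8667 [ 464.1 -358.9  228.8] [ 3.1 -0.   0.3]
bell [254.4 199. ] 0.82
bell [88.7 95.8] 0.19
  -> [ 455.5 -358.9   26.3] [6.5, 12.2, 9.6, 9.2, 32.8]
bell_seat [110.1  32.4] 0.96
  -> [ 610.4 -107.6   44.7] [1.5, 1.0, 0.8]
valve_axis [ 91.2 121.9] 0.74
  -> [ 486.  -136.8   88.3] [0.6, 1.3, 1.8]
crank_handle [88.4 94.6] 0.66
  -> [ 518.2 -130.5   95.5] [2.7, 3.4, 1.7]
[ 463.6 -358.5  227.1] [-0.   0.5 -1.9] [-0.   0.1 -0.1] 22.55696936409796
scene [{'xy': [266.6, 259.4], 'p': 0.9}]
side [{'xy': [211.4, 105.1], 'p': 0.97}]
(array([ 458.5, -355. ,  178.5]), [2.2, 2.2])
[  -0.     0.     0.1   98.9 -159.2   -1.9]
```

View pics/w6.png

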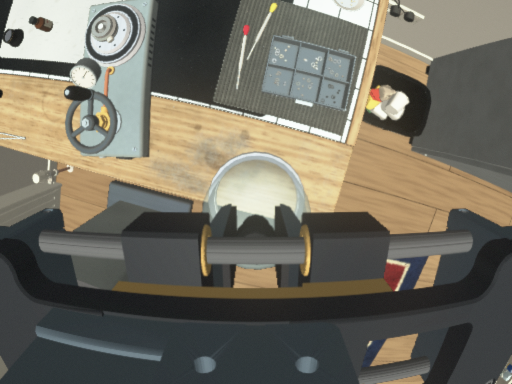

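Emit:
servo_tool --pt "0 0 0 10 -16 0 16" --pt "0 0 0 25 -40 0 16" --pt "0 0 0 42 -68 0 16" --pt "0 0 0 59 -96 0 16" --pt "0 0 0 76 -124 0 16" --pt "0 0 0 90 -146 0 16" --pt "0 0 0 97 -157 0 16" --pt "0 0 0 99 -160 0 16" --pt "0 0 0 99 -160 0 16" --pt "0 0 0 99 -160 0 16"

```text
time: 16.15
ee_pos: [519.9, -180.1, 228.5]
eef_rot: [3.141, 0.0, 0.252]
contact_force: [0.4, 0.4, -2.1]
width: 22.8
grasp_force: 30.0
```

```bash
python3 look.py w7 bell,bell_seat,valve_axis,crank_handle; python3 - <<'E'
from h import *
s=observe();print(s["ee_pos"],inc([540,-110,230],0.25))
E
```

```text
16.15 [ 519.9 -180.1  228.5] [3.1 0.  0.3]
bell [254.6 199.2] 0.71
bell [220.2 136.2] 0.35
  -> [ 470.3 -321.3   88.9] [19.0, 19.5, 45.7, 21.7, 51.4, 137.8]
bell_seat [223.   91.2] 0.92
  -> [ 610.4 -109.8   48.3] [2.9, 0.9, 0.3, 3.3]
valve_axis [214.6 197.2] 0.9
  -> [ 485.9 -137.3   89.6] [0.8, 1.7, 1.5, 0.9]
crank_handle [213.3 173.2] 0.51
crank_handle [223.7  89.4] 0.41
  -> [ 517.5 -130.9   97.2] [2.0, 4.3, 1.4, 2.7]
[ 519.8 -180.2  228.5] [  0.    0.    0.   37.  -63.   -1.5]
```

Emit:
servo_tool --pt "0 0 0 15 -15 0 16" --pt "0 0 0 30 -30 0 16" --pt "0 0 0 40 -42 0 16" --pt "0 0 0 45 -46 0 16" --pt "0 0 0 45 -46 0 16" --pt "0 0 0 45 -46 0 16" --pt "0 0 0 45 -46 0 16"

```text
time: 16.98
ee_pos: [551.8, -124.4, 228.5]
eef_rot: [3.141, 0.0, 0.251]
contact_force: [-0.3, 0.0, -3.0]
width: 22.5
grasp_force: 30.0
```

```bash
python3 look.py w8 bell,bell_seat; python3 - <<'E'
from h import *
import pickle
db=pickle.load(open("db.p","rb"))
for k in("bell_seat",): 
    for t,r in db[k].items(): print(k,t,onz(r,48))
for t,r in db["valve_axis"].items(): print("axis",t,onz(r,89))
s=observe();A=camera("wrist");T=R.from_euler('xyz',s["eef_rot"])
q=spot_point("bell",A)[0]["xy"]; p=onz(ray(A,q,s),s["ee_pos"][2]-48.3); print("foot",q,p,T.inv().apply(p-s["ee_pos"]))
g=cv2.cvtColor(A["img"],cv2.COLOR_RGB2GRAY); cv2.imwrite("pics/w8z.png",cv2.resize(A["img"][50:260,150:362,::-1],(600,594),interpolation=cv2.INTER_CUBIC)); print(s["ee_pos"])
E
```

```text
16.9833 [ 551.8 -124.4  228.5] [3.1 0.  0.3]
bell [255.5 201.2] 0.62
  -> [ 485.1 -288.6  127.3] [44.1, 31.4, 81.0, 50.3, 79.8, 107.4, 166.3]
bell_seat [256.3 128.1] 0.83
  -> [ 609.7 -110.3   50. ] [2.7, 1.6, 0.5, 3.4, 2.0]
bell_seat w1 [ 608.3 -107.8   48. ]
bell_seat w2 [ 610.9 -109.1   48. ]
bell_seat w6 [ 610.5 -109.3   48. ]
bell_seat w7 [ 612.  -112.7   48. ]
bell_seat w8 [ 607.6 -110.3   48. ]
axis w1 [ 486.6 -136.8   89. ]
axis w2 [ 487.5 -137.3   89. ]
axis w6 [ 484.3 -136.7   89. ]
axis w7 [ 484.9 -137.7   89. ]
foot [258.3, 197.2] [ 552.7 -125.7  180.2] [ 0.5  1.6 48.3]
[ 551.9 -124.3  228.5]
```

View pics/w8z.png

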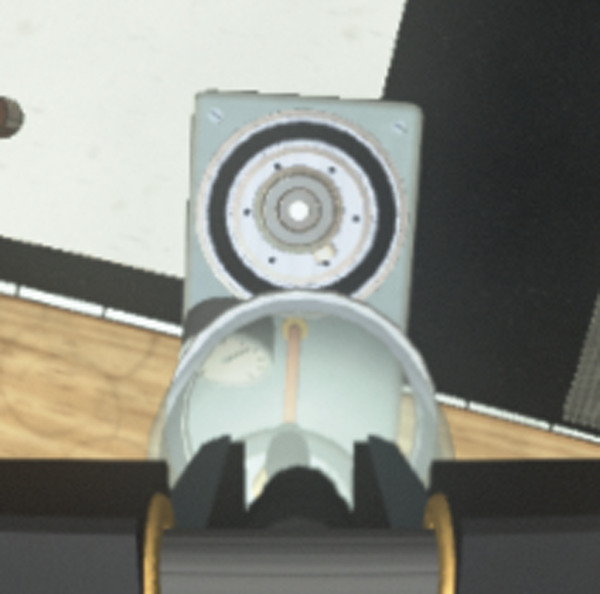

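Emit:
servo_tool --pt "0 0 0 8 0 0 16" --pt "0 0 0 22 0 0 16" --pt "0 0 0 38 1 0 16" --pt "0 0 0 52 1 0 16" --pt "0 0 0 60 1 0 16" --pt "0 0 0 64 1 0 16" --pt "0 0 0 64 1 15 16" --pt "0 0 0 64 1 35 16" --pt "0 0 0 64 1 50 16" --pt "0 0 0 64 1 60 16" --pt "0 0 0 64 1 60 16"

```text
time: 18.15
ee_pos: [613.0, -108.3, 166.5]
eef_rot: [-3.14, 0.003, 0.252]
contact_force: [-1.3, -0.8, -3.4]
width: 22.2
grasp_force: 30.0
```

Emit:
servo_tool --pt "0 0 0 0 0 10 16" --pt "0 0 0 0 0 22 16" --pt "0 0 0 0 0 34 16" --pt "0 0 0 0 0 46 16" --pt "0 0 0 0 0 54 16" --pt "0 0 0 0 0 59 16" --pt "0 0 0 0 0 61 16" --pt "0 0 0 0 0 61 16"

```text
time: 18.82
ee_pos: [614.5, -108.6, 107.6]
eef_rot: [3.142, -0.0, 0.252]
contact_force: [-0.5, -0.1, -3.1]
width: 22.4
grasp_force: 30.0
```

```bash
python3 - <<'E'
from h import *
s=observe();A=camera("wrist");print(s["ee_pos"],s["contact_force"])
a=cv2.resize(A["img"][100:250,156:356],(560,420),interpolation=cv2.INTER_CUBIC)
out=[a[:, :400]*0]
b=[]
for n in("scene","side"):
    c=camera(n); x,y=map(int,proj(c,[612,-110,70])); b.append(cv2.resize(c["img"][y-25:y+25,x-20:x+20],(240,300),interpolation=cv2.INTER_CUBIC)); print(n,x,y)
cv2.imwrite("pics/p1.png",np.hstack([cv2.copyMakeBorder(a,0,180,0,0,0),np.vstack(b)])[:,:,::-1])
E
```

```text
[ 614.5 -108.6  107.6] [-0.5 -0.1 -3.1]
scene 263 183
side 242 218
```

View pics/p1.png

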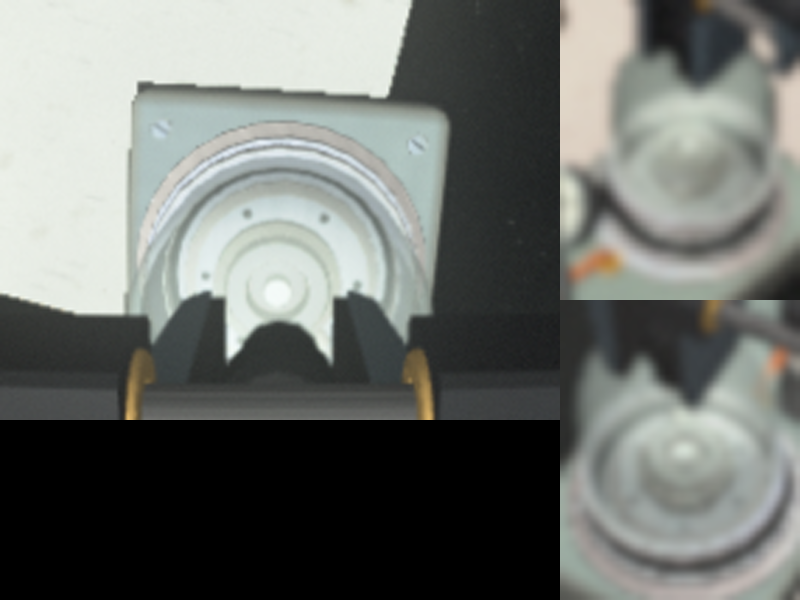

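Emit:
servo_tool --pt "0 0 0 1.5 -0.5 0 16" --pt "0 0 0 1.5 -0.5 1.5 16" --pt "0 0 0 1.5 -0.5 3 16" --pt "0 0 0 1.5 -0.5 4.5 16" --pt "0 0 0 1.5 -0.5 6 16" --pt "0 0 0 1.5 -0.5 7 16" --pt "0 0 0 1.5 -0.5 7 16"

```text
time: 19.55
ee_pos: [615.6, -107.7, 100.2]
eef_rot: [-3.141, 0.0, 0.252]
contact_force: [0.3, 0.5, -2.7]
width: 22.4
grasp_force: 30.0
```

Emit:
servo_tool --pt "0 0 0 0 0 0.5 16" --pt "0 0 0 0 0 1 16" --pt "0 0 0 0 0 1.5 16" --pt "0 0 0 0 0 2 16" --pt "0 0 0 0 0 2.5 16" --pt "0 0 0 0 0 3 16" --pt "0 0 0 0 0 3 16"

```text
time: 20.13
ee_pos: [615.6, -107.7, 97.4]
eef_rot: [-3.141, 0.0, 0.252]
contact_force: [-0.0, 0.2, -2.5]
width: 22.9
grasp_force: 30.0
```

Emit:
servo_tool --pt "0 0 0 0 0 0.3 16" --pt "0 0 0 0 0 0.6 16" --pt "0 0 0 0 0 0.9 16" --pt "0 0 0 0 0 1.2 16" --pt "0 0 0 0 0 1.2 16"

```text
time: 20.55
ee_pos: [615.8, -107.9, 96.6]
eef_rot: [3.141, -0.0, 0.252]
contact_force: [-0.8, -0.0, 2.2]
width: 22.8
grasp_force: 30.0
```

Emit:
servo_tool --pt "0 0 0 0 0 0 28" --pt "0 0 0 0 0 0 36" --pt "0 0 0 0 0 0 45" --pt "0 0 0 0 0 0 45" --pt "0 0 0 0 0 0 45" --pt "0 0 0 0 0 -8 45" --pt "0 0 0 0 0 -20 45" --pt "0 0 0 0 0 -45 45" --pt "0 0 0 0 0 -75 45" --pt "0 0 0 0 0 -105 45" --pt "0 0 0 0 0 -130 45" --pt "0 0 0 0 0 -130 45"

```text
time: 21.55
ee_pos: [618.1, -108.3, 232.4]
eef_rot: [3.138, -0.007, 0.252]
contact_force: [0.1, -0.6, -0.1]
width: 44.8
grasp_force: 0.0
```

```bash
python3 look.py w10 valve_axis,crank_handle; python3 - <<'E'
from h import *
s=observe();print(s["ee_pos"],s["contact_force"],s["width"])
rs=[]
for n in("scene","side"):
    c=camera(n); l=spot_point("bell",c)[:1]; 
    if l: rs.append(ray(c,l[0]["xy"])); print(n,l,proj(c,[612,-110,48]))
    for nm in("crank_handle","valve_axis"): print(nm,[(np.array(q["xy"]),round(q["p"],2)) for q in spot_point(nm,c)[:1]])
print(meet(rs)); A=camera("wrist"); q=spot_point("bell",A)[0]; print(q,onz(ray(A,q["xy"],s),48)); save(A,"w10.png")
print(inc([460,-200,230],0.25))
E
```

```text
21.55 [ 618.1 -108.3  232.4] [ 3.1 -0.   0.3]
valve_axis [250.4 278. ] 0.57
valve_axis [ 88.1 202.2] 0.33
  -> [ 485.5 -136.5   87.6] [1.1, 1.5, 1.5, 1.4, 1.2]
crank_handle [250.3 258. ] 0.52
  -> [ 517.1 -129.3   93.3] [1.5, 4.4, 2.2, 3.2, 2.1]
[ 615.5 -107.7  226.4] [-0.1  0.8 -0.6] 45.06373947696557
scene [{'xy': [265.5, 186.8], 'p': 0.57}] [263.8 188.5]
crank_handle [(array([238.8, 200. ]), 0.66)]
valve_axis [(array([231. , 206.6]), 0.73)]
side [{'xy': [243.1, 223.5], 'p': 0.7}] [242.6 223.6]
crank_handle [(array([246.2, 224. ]), 0.71)]
valve_axis [(array([268.5, 177.6]), 0.55)]
(array([ 615.3, -108.8,   53.2]), [2.9, 2.9])
{'xy': [256.6, 176.1], 'p': 0.62} [ 610.9 -109.6   48. ]
[  -0.     0.     0.1 -173.7   50.6   -3.8]
```

Emit:
servo_tool --pt "0 0 0 -20 0 -5 50" --pt "0 0 0 -45 0 -8 50" --pt "0 0 0 -70 -1 -8 50" --pt "0 0 0 -95 -2 -8 50" --pt "0 0 0 -120 -2 -8 50" --pt "0 0 0 -135 -2 -8 50" --pt "0 0 0 -139 -2 -8 50" --pt "0 0 0 -139 -2 -8 50" --pt "0 0 0 -139 -2 -8 50"

```text
time: 22.95
ee_pos: [481.4, -140.5, 234.5]
eef_rot: [3.141, -0.001, 0.252]
contact_force: [0.7, -0.6, 0.5]
width: 50.1
grasp_force: 0.0
```

```bash
cat > hand.py <<'E'
from h import *
import sys,pickle,os
from scipy.optimize import minimize
def wproj(c,s,P):
    f=192/np.tan(np.radians(c["fovy"])/2); H=np.linalg.inv(np.array(c["hand_eye"]))
    q=(R.from_euler('xyz',s["eef_rot"]).inv().apply(np.array(P)-s["ee_pos"]))@H[:3,:3].T+H[:3,3]
    n=np.hypot(q[:,0],q[:,1]); return f*(np.arctan2(n,q[:,2])/n)[:,None]*q[:,:2]+[c["cx"],c["cy"]]
def sil(v,x,y):
    a=np.linspace(0,6.28,24); P=np.array([[x+r*np.cos(t),y+r*np.sin(t),z] for z,r in((99,7),(120,9),(141,8)) for t in a])
    h=cv2.convexHull((wproj(v["c"],v["s"],P)*16).astype(np.int32)); m=np.zeros((384,512),np.uint8); cv2.fillPoly(m,[h],1,shift=4); return m>0
def iou(v,x,y): m=sil(v,x,y); return (m&v["m"]).sum()/(m|v["m"]).sum()
vs=pickle.load(open("vs.p","rb")) if os.path.exists("vs.p") else []
s=observe(); c=camera("wrist"); print(s["ee_pos"],s["contact_force"])
for q in trace("crank_handle",c)[:2]: print("trace",np.array(q["xy"]),round(q["p"],2),q["region"].sum(),np.array(spot_point("crank_handle",c)[0]["xy"]))
l=trace("crank_handle",c); vs.append(dict(c={k:c[k] for k in("fovy","cx","cy","hand_eye")},s=s,m=l[0]["region"]))
pickle.dump(vs,open("vs.p","wb"))
save(c,"wh%d.png"%len(vs))
for sel in [[v] for v in vs]+[vs]:
    g=max(((np.mean([iou(v,x,y) for v in sel]),x,y) for x in np.arange(500,540,1.) for y in np.arange(-150,-110,1.))); print(np.round(g,2))
E
python3 hand.py; python3 look.py w11 valve_axis,crank_handle,bell
```

```text
[ 481.4 -140.5  234.5] [ 0.7 -0.6  0.5]
23.1 [ 481.5 -140.3  234.2] [-3.1 -0.   0.3]
valve_axis [251.9 173.9] 0.64
  -> [ 485.  -136.    86.6] [1.6, 1.9, 1.2, 1.7, 0.5, 2.0]
crank_handle [251.8 144.4] 0.64
  -> [ 517.2 -128.5   92.2] [1.6, 4.6, 2.0, 3.7, 1.1, 3.3]
bell [255.3  67.9] 0.69
  -> [ 528.  -244.9  328.3] [56.8, 37.4, 137.6, 75.7, 105.9, 80.0, 141.8, 131.9]Traceback (most recent call last):
  File "hand.py", line 14, in <module>
    for q in trace("crank_handle",c)[:2]: print("trace",np.array(q["xy"]),round(q["p"],2),q["region"].sum(),np.array(spot_point("crank_handle",c)[0]["xy"]))
                                                                                                                     ~~~~~~~~~~~~~~~~~~~~~~~~~~~~^^^
IndexError: list index out of range
```

```bash
python3 - <<'E'
s=open("hand.py").read()
s=s.replace(',np.array(spot_point("crank_handle",c)[0]["xy"]))',')')
open("hand.py","w").write(s)
E
python3 hand.py; python3 - <<'E'
import cv2
g=cv2.imread("pics/wh1.png").max(2)
for r in range(118,186,3): print(r,' '.join('%3d'%v for v in g[r,222:288:2]))
E
```

```text
[ 480.9 -140.3  234.1] [ 0.6 -1.4  1.4]
trace [255.7 146. ] 0.5 228
[   0.9  519.  -127. ]
[   0.9  519.  -127. ]
118 242 242 242 242 226 188 221 241 242 241 224 206 206 168 190 179 217 208 188 191 191 189 188 188 189 189 189 188 188 188 187 185 187
121 240 242 243 242 235 239 242 242 241 241 238 240 218 190 188 189 220 203 186 189 189 189 189 188 187 188 187 188 188 186 186 184 188
124 227 239 240 240 241 241 241 240 239 239 237 224 201 189 191 181 220 196 184 188 188 187 187 186 187 187 188 187 187 187 186 187 188
127 197 229 239 240 241 241 240 239 237 203 204 199 190 190 190 181 219 189 185 188 188 188 188 186 186 186 186 185 184 186 186 187 188
130 193 193 205 208 206 207 208 207 204 192 189 189 189 189 188 177 219 184 187 189 188 186 185 183 184 185 185 185 185 186 185 185 185
133 191 191 190 189 186 187 189 191 190 188 189 189 188 188 187 188 219 183 187 188 187 186 186 186 186 185 184 185 184 186 187 185 183
136 192 190 190 190 189 190 191 190 186 186 187 189 190 187 185 201 218 169 186 185 186 187 188 189 186 184 185 185 186 184 184 183 183
139 191 191 189 186 186 188 190 19
[... 1441 characters left out ...]
 114 123 121 106 181
172 122 105 155 187 186 187 188 194 223 219 224 112 125 183 222 220 173 119 101 187 233 221 219 188 191 188 187 175 115 121 119 106 174
175 121 105 138 190 187 186 187 185 189 198 130 115 152 226 226 227 225 172 110 141 219 224 192 185 186 188 186 176 113 121 119 108 166
178 122 107 123 190 187 183 160 115 103 113 119 114 138 215 229 227 220 150 103 109 106 154 183 185 187 189 190 167 113 121 119 111 181
181 122 113  97 156 119 104 114 118 120 121 130 164 156 124 134 145 121 148 137 125 119 113  97 128 173 187 187 129 116 120 118 134 185
184 121 120 104 114 119 120 121 129 157 181 187 188 187 186 184 184 183 187 188 181 139 123 120 117 101 114 146 105 119 121 114 156 184
```

```bash
python3 - <<'E'
from h import *
import pickle
v=pickle.load(open("vs.p","rb"))[0]; s=v["s"]; c=dict(v["c"],img=np.zeros((384,512,3)))
h=onz(ray(c,(253,148),s),143); print("handle",h)
g=cv2.imread("pics/wh1.png").max(2)
m=(g[160:190,238:266]>205); 
for r in range(166,184,1): print(r,' '.join('%3d'%x for x in g[r,240:266]))
a=onz(ray(c,(251.5,174.3),s),103.5); print("axis",a, h-a, np.hypot(*(h-a)[:2]),np.arctan2(*(h-a)[1::-1]))
print(inc([519.5,-127.5,125],0.25), s["eef_rot"])
E
```

```text
handle [ 518.7 -127.1  143. ]
166 199 195 232 234 229 210 176 110  95  91  99  97  97  97  90  93 126 162 187 214 232 228 198 186 221 225
167 197 218 231 229 219 190 120  85  86  92  95  94  95  89  86  83  90 121 172 219 232 233 220 183 206 224
168 221 234 236 226 178 131  93  96 100 101 103 105 103  98  96  91  86  88 138 201 226 233 226 199 187 222
169 233 238 237 223 140  97  99 104 109 113 117 117 117 114 107 102  94  88 103 157 211 233 234 222 192 222
170 224 236 236 219 123 102 107 111 120 126 132 143 138 123 118 113 105  94  89 124 195 234 236 229 211 222
171 217 231 233 203 115 107 116 122 133 154 182 194 185 153 132 122 112 101  91 121 188 232 234 228 217 223
172 219 222 224 164 112 112 125 150 183 202 222 224 220 201 173 139 119 111 101 120 187 233 233 220 221 225
173 223 213 209 136 113 118 137 182 222 220 213 216 221 222 214 179 141 118 106 118 181 232 227 219 224 225
174 223 206 177 129 113 120 144 194 225 222 207 209 220 225 224 212 168 124 108 105 165 225 219 223 225 221
175 198 179 130 114 115 124 152 204 226 227 226 228 227 227 225 218 172 125 110  98 141 200 219 22
[... 311 characters left out ...]
09 102 106 125 154 173
179 120 120 120 120 116 117 122 141 174 204 222 226 220 207 191 156 131 111 103 107 117 112 105 100 110 141
180 120 120 123 124 134 131 126 124 135 158 186 203 192 161 145 125 118 114 112 117 123 120 115 108 102 102
181 121 122 130 141 164 167 156 129 124 124 134 146 145 126 121 125 148 161 137 123 125 125 119 118 113 105
182 128 136 159 167 184 189 180 158 149 139 127 129 130 131 131 146 182 195 163 140 128 123 123 120 120 117
183 157 163 184 184 189 187 186 183 180 168 157 155 160 162 162 171 188 188 183 169 152 133 124 123 123 121
axis [ 485.5 -133.6  103.5] [33.2  6.4 39.5] 33.81430287576431 0.19148240024287863
[ -0.    0.    0.1  40.8  -2.8 109.2] [-3.1  0.   0.3]
```

Emit:
servo_tool --pt "0 0 0 15 -1 10 50" --pt "0 0 0 30 -2 30 50" --pt "0 0 0 39 -3 55 50" --pt "0 0 0 41 -3 80 50" --pt "0 0 0 41 -3 100 50" --pt "0 0 0 41 -3 115 50" --pt "0 0 0 41 -3 130 50" --pt "0 0 0 41 -3 143 50" --pt "0 0 0 41 -3 150 50" --pt "0 0 0 41 -3 154 50" --pt "0 0 0 41 -3 154 50" --pt "0 0 0 41 -3 154 50"

```text
time: 24.45
ee_pos: [519.9, -127.4, 80.7]
eef_rot: [3.141, -0.0, 0.252]
contact_force: [0.5, 0.2, 0.6]
width: 49.9
grasp_force: 0.0
```

Emit:
servo_tool --pt "0 0 0 0 0 0 10" --pt "0 0 0 0 0 0 10" --pt "0 0 0 0 0 0 10" --pt "0 0 0 0 0 0 10" --pt "0 0 0 0 0 0 10" --pt "0 0 0 0 0 0 10" --pt "0 0 0 0 0 0 10" --pt "0 0 0 0 0 0 10" --force 12

```text
time: 25.12
ee_pos: [519.8, -127.4, 80.4]
eef_rot: [3.141, -0.0, 0.252]
contact_force: [0.4, 0.2, 1.7]
width: 17.1
grasp_force: 12.0
```

```bash
cat > arc.py <<'E'
import numpy as np,sys
a0,a1,n,hold,w=float(sys.argv[1]),float(sys.argv[2]),int(sys.argv[3]),int(sys.argv[4]),10
A=np.radians(np.r_[np.linspace(a0,a1,n+1)[1:],[a1]*hold]); z=-2*(A-np.radians(a0))/2/np.pi; r=np.radians(a0)
print([[0,0,0,round(36*(np.cos(a)-np.cos(r)),1),round(-36*(np.sin(a)-np.sin(r)),1),round(q,2),w] for a,q in zip(A,z)])
E
python3 arc.py -3 -48 6 2
```

```text
[[0, 0, 0, np.float64(-0.6), np.float64(4.7), np.float64(0.04), 10], [0, 0, 0, np.float64(-1.7), np.float64(9.2), np.float64(0.08), 10], [0, 0, 0, np.float64(-3.5), np.float64(13.6), np.float64(0.12), 10], [0, 0, 0, np.float64(-5.8), np.float64(17.7), np.float64(0.17), 10], [0, 0, 0, np.float64(-8.6), np.float64(21.5), np.float64(0.21), 10], [0, 0, 0, np.float64(-11.9), np.float64(24.9), np.float64(0.25), 10], [0, 0, 0, np.float64(-11.9), np.float64(24.9), np.float64(0.25), 10], [0, 0, 0, np.float64(-11.9), np.float64(24.9), np.float64(0.25), 10]]
```

Emit:
servo_tool --pt "0 0 0 -0.6 4.7 0.04 10" --pt "0 0 0 -1.7 9.2 0.08 10" --pt "0 0 0 -3.5 13.6 0.12 10" --pt "0 0 0 -5.8 17.7 0.17 10" --pt "0 0 0 -8.6 21.5 0.21 10" --pt "0 0 0 -11.9 24.9 0.25 10" --pt "0 0 0 -11.9 24.9 0.25 10" --pt "0 0 0 -11.9 24.9 0.25 10" --force 15

```text
time: 25.78
ee_pos: [514.1, -155.0, 80.1]
eef_rot: [3.141, 0.0, 0.251]
contact_force: [0.1, -2.0, 3.1]
width: 16.8
grasp_force: 15.0
```

```bash
sed -i 's/print(\[\[/print(str([[/; s/zip(A,z)\])/zip(A,z)]).replace("np.float64(","").replace("),",",").replace(")]","]"))/' arc.py; python3 arc.py -48 -138 9 2; python3 -c "
from h import *
s=observe();f=R.from_euler('xyz',s['eef_rot']).inv().apply(s['contact_force']);print('tool force',f,s['ee_pos'])"
```

```text
[[0, 0, 0, -5.0, 3.8, 0.06, 10], [0, 0, 0, -10.6, 6.6, 0.11, 10], [0, 0, 0, -16.6, 8.5, 0.17, 10], [0, 0, 0, -22.8, 9.2, 0.22, 10], [0, 0, 0, -29.1, 8.9, 0.28, 10], [0, 0, 0, -35.2, 7.5, 0.33, 10], [0, 0, 0, -41.0, 5.0, 0.39, 10], [0, 0, 0, -46.3, 1.6, 0.44, 10], [0, 0, 0, -50.8, -2.7, 0.5, 10], [0, 0, 0, -50.8, -2.7, 0.5, 10], [0, 0, 0, -50.8, -2.7, 0.5, 10]]
tool force [-0.5  2.  -3.1] [ 514.1 -155.    80.1]
```

Emit:
servo_tool --pt "0 0 0 -5.0 3.8 0.06 10" --pt "0 0 0 -10.6 6.6 0.11 10" --pt "0 0 0 -16.6 8.5 0.17 10" --pt "0 0 0 -22.8 9.2 0.22 10" --pt "0 0 0 -29.1 8.9 0.28 10" --pt "0 0 0 -29.1 8.9 0.28 10"

```text
time: 26.28
ee_pos: [486.8, -170.5, 79.8]
eef_rot: [-3.141, 0.001, 0.252]
contact_force: [-1.8, -1.4, 4.2]
width: 17.0
grasp_force: 15.0
```

```bash
cat > st.py <<'E'
from h import *
s=observe();f=R.from_euler('xyz',s['eef_rot']).inv().apply(s['contact_force']);print('tool force',f,s['ee_pos'],s['eef_rot'][2])
E
python3 st.py; python3 arc.py -98 -218 10 2;python3 arc.py -218 -338 10 2; python3 arc.py -338 -428 8 2
```

```text
tool force [-2.1  0.9 -4.2] [ 486.8 -170.5   79.8] 0.25151703244226065
[[0, 0, 0, -7.3, -1.8, 0.07, 10], [0, 0, 0, -14.1, -5.1, 0.13, 10], [0, 0, 0, -20.0, -9.8, 0.2, 10], [0, 0, 0, -24.8, -15.5, 0.27, 10], [0, 0, 0, -28.4, -22.2, 0.33, 10], [0, 0, 0, -30.4, -29.4, 0.4, 10], [0, 0, 0, -31.0, -36.9, 0.47, 10], [0, 0, 0, -29.9, -44.4, 0.53, 10], [0, 0, 0, -27.3, -51.4, 0.6, 10], [0, 0, 0, -23.4, -57.8, 0.67, 10], [0, 0, 0, -23.4, -57.8, 0.67, 10], [0, 0, 0, -23.4, -57.8, 0.67, 10]]
[[0, 0, 0, 5.2, -5.4, 0.07, 10], [0, 0, 0, 11.5, -9.6, 0.13, 10], [0, 0, 0, 18.4, -12.4, 0.2, 10], [0, 0, 0, 25.9, -13.7, 0.27, 10], [0, 0, 0, 33.4, -13.5, 0.33, 10], [0, 0, 0, 40.7, -11.7, 0.4, 10], [0, 0, 0, 47.4, -8.4, 0.47, 10], [0, 0, 0, 53.4, -3.7, 0.53, 10], [0, 0, 0, 58.2, 2.0, 0.6, 10], [0, 0, 0, 61.7, 8.7, 0.67, 10], [0, 0, 0, 61.7, 8.7, 0.67, 10], [0, 0, 0, 61.7, 8.7, 0.67, 10]]
[[0, 0, 0, 2.0, 6.8, 0.06, 10], [0, 0, 0, 2.6, 13.8, 0.13, 10], [0, 0, 0, 1.9, 20.8, 0.19, 10], [0, 0, 0, -0.2, 27.6, 0.25, 10], [0, 0, 0, -3.6, 33.7, 0.31, 10], [0, 0, 0, -8.1, 39.2, 0.38, 10], [0, 0, 0, -13.6, 43.6, 0.44, 10], [0, 0, 0, -19.9, 46.9, 0.5, 10], [0, 0, 0, -19.9, 46.9, 0.5, 10], [0, 0, 0, -19.9, 46.9, 0.5, 10]]
```

Emit:
servo_tool --pt "0 0 0 -7.3 -1.8 0.07 10" --pt "0 0 0 -14.1 -5.1 0.13 10" --pt "0 0 0 -20.0 -9.8 0.2 10" --pt "0 0 0 -24.8 -15.5 0.27 10" --pt "0 0 0 -28.4 -22.2 0.33 10" --pt "0 0 0 -30.4 -29.4 0.4 10" --pt "0 0 0 -31.0 -36.9 0.47 10" --pt "0 0 0 -29.9 -44.4 0.53 10" --pt "0 0 0 -27.3 -51.4 0.6 10" --pt "0 0 0 -23.4 -57.8 0.67 10" --pt "0 0 0 -23.4 -57.8 0.67 10"

```text
time: 27.2
ee_pos: [451.7, -118.8, 79.1]
eef_rot: [-3.141, -0.0, 0.253]
contact_force: [2.6, 0.3, 1.0]
width: 16.5
grasp_force: 15.0
```

```bash
python3 st.py
```

```text
tool force [ 2.6  0.3 -1. ] [ 451.7 -118.8   79.1] 0.2529673014504341
```

Emit:
servo_tool --pt "0 0 0 5.2 -5.4 0.07 10" --pt "0 0 0 11.5 -9.6 0.13 10" --pt "0 0 0 18.4 -12.4 0.2 10" --pt "0 0 0 25.9 -13.7 0.27 10" --pt "0 0 0 33.4 -13.5 0.33 10" --pt "0 0 0 40.7 -11.7 0.4 10" --pt "0 0 0 47.4 -8.4 0.47 10" --pt "0 0 0 53.4 -3.7 0.53 10" --pt "0 0 0 58.2 2.0 0.6 10" --pt "0 0 0 61.7 8.7 0.67 10" --pt "0 0 0 61.7 8.7 0.67 10"

```text
time: 28.12
ee_pos: [514.4, -114.3, 78.4]
eef_rot: [3.141, -0.001, 0.251]
contact_force: [1.4, -1.1, 3.8]
width: 17.1
grasp_force: 15.0
```

```bash
python3 st.py
```

```text
tool force [ 1.1  1.4 -3.8] [ 514.4 -114.3   78.4] 0.25142674944007526
```

Emit:
servo_tool --pt "0 0 0 2.0 6.8 0.06 10" --pt "0 0 0 2.6 13.8 0.13 10" --pt "0 0 0 1.9 20.8 0.19 10" --pt "0 0 0 -0.2 27.6 0.25 10" --pt "0 0 0 -3.6 33.7 0.31 10" --pt "0 0 0 -8.1 39.2 0.38 10" --pt "0 0 0 -13.6 43.6 0.44 10" --pt "0 0 0 -19.9 46.9 0.5 10" --pt "0 0 0 -19.9 46.9 0.5 10"

```text
time: 28.87
ee_pos: [504.5, -164.5, 78.0]
eef_rot: [3.141, 0.0, 0.251]
contact_force: [-0.4, -1.8, 2.7]
width: 17.0
grasp_force: 15.0
```

```bash
python3 st.py;  python3 arc.py -428 -444 4 2; python3 arc.py -444 -454 6 2
```

```text
tool force [-0.8  1.7 -2.7] [ 504.5 -164.5   78. ] 0.2512475167569821
[[0, 0, 0, -2.4, 0.9, 0.02, 10], [0, 0, 0, -4.8, 1.6, 0.04, 10], [0, 0, 0, -7.2, 2.1, 0.07, 10], [0, 0, 0, -9.7, 2.4, 0.09, 10], [0, 0, 0, -9.7, 2.4, 0.09, 10], [0, 0, 0, -9.7, 2.4, 0.09, 10]]
[[0, 0, 0, -1.0, 0.1, 0.01, 10], [0, 0, 0, -2.1, 0.2, 0.02, 10], [0, 0, 0, -3.1, 0.2, 0.03, 10], [0, 0, 0, -4.2, 0.2, 0.04, 10], [0, 0, 0, -5.2, 0.2, 0.05, 10], [0, 0, 0, -6.3, 0.1, 0.06, 10], [0, 0, 0, -6.3, 0.1, 0.06, 10], [0, 0, 0, -6.3, 0.1, 0.06, 10]]
```

Emit:
servo_tool --pt "0 0 0 -2.4 0.9 0.02 10" --pt "0 0 0 -4.8 1.6 0.04 10" --pt "0 0 0 -7.2 2.1 0.07 10" --pt "0 0 0 -9.7 2.4 0.09 10" --pt "0 0 0 -9.7 2.4 0.09 10"

```text
time: 29.28
ee_pos: [496.6, -168.5, 77.9]
eef_rot: [3.141, -0.0, 0.252]
contact_force: [1.5, -0.3, 2.7]
width: 16.9
grasp_force: 15.0
```

```bash
python3 st.py
```

```text
tool force [ 1.4  0.7 -2.7] [ 496.6 -168.5   77.9] 0.25216200081479156
```

Emit:
servo_tool --pt "0 0 0 -1.0 0.1 0.01 10" --pt "0 0 0 -2.1 0.2 0.02 10" --pt "0 0 0 -3.1 0.2 0.03 10" --pt "0 0 0 -3.1 0.2 0.03 10"

```text
time: 29.62
ee_pos: [493.8, -169.4, 77.9]
eef_rot: [3.141, -0.0, 0.252]
contact_force: [1.1, -0.9, 3.6]
width: 16.8
grasp_force: 15.0
```

```bash
python3 st.py
```

```text
tool force [ 0.9  1.1 -3.6] [ 493.8 -169.4   77.9] 0.25208646071210694
```

Emit:
servo_tool --pt "0 0 0 -1.0 0 0.01 10" --pt "0 0 0 -2.0 -0.1 0.02 10" --pt "0 0 0 -3.0 -0.2 0.03 10" --pt "0 0 0 -3.0 -0.2 0.03 10"

```text
time: 29.95
ee_pos: [490.9, -170.0, 77.9]
eef_rot: [3.141, -0.0, 0.252]
contact_force: [2.9, -1.7, 3.1]
width: 16.9
grasp_force: 15.0
```

```bash
python3 st.py
```

```text
tool force [ 2.4  2.4 -3.1] [ 490.9 -170.    77.9] 0.25194495535608463
```

Emit:
servo_tool --pt "0 0 0 -0.8 -0.1 0.01 10" --pt "0 0 0 -1.5 -0.2 0.02 10" --pt "0 0 0 -2.0 -0.3 0.02 10" --pt "0 0 0 -2.0 -0.3 0.02 10"

```text
time: 30.28
ee_pos: [490.0, -170.1, 78.0]
eef_rot: [3.141, -0.002, 0.252]
contact_force: [9.2, 0.5, 0.2]
width: 16.6
grasp_force: 15.0
```

```bash
python3 st.py
```

```text
tool force [ 9.1  1.8 -0.2] [ 490.  -170.1   78. ] 0.25176236882587144
```

Emit:
servo_tool --pt "0 0 0 -0.5 -0.1 0 10" --pt "0 0 0 -1.0 -0.1 0 10" --pt "0 0 0 -1.0 -0.1 0 10" --force 25

```text
time: 30.53
ee_pos: [489.6, -170.3, 78.1]
eef_rot: [3.14, -0.003, 0.252]
contact_force: [12.0, 3.1, -1.2]
width: 16.7
grasp_force: 25.0
```

```bash
python3 st.py
```

```text
tool force [12.4 -0.   1.3] [ 489.6 -170.3   78.1] 0.25167134177033357
```

```bash
for a in "-99 45 12" "45 189 12" "189 333 12" "333 477 12" "477 609 11"; do python3 arc.py $a $([ "$a" = "477 609 11" ] && echo 1 || echo 0); done
```

```text
[[0, 0, 0, 7.5, 0.4, -0.07, 10], [0, 0, 0, 14.9, -0.8, -0.13, 10], [0, 0, 0, 22.0, -3.5, -0.2, 10], [0, 0, 0, 28.3, -7.6, -0.27, 10], [0, 0, 0, 33.6, -12.9, -0.33, 10], [0, 0, 0, 37.7, -19.2, -0.4, 10], [0, 0, 0, 40.4, -26.2, -0.47, 10], [0, 0, 0, 41.6, -33.7, -0.53, 10], [0, 0, 0, 41.2, -41.2, -0.6, 10], [0, 0, 0, 39.2, -48.5, -0.67, 10], [0, 0, 0, 35.8, -55.2, -0.73, 10], [0, 0, 0, 31.1, -61.0, -0.8, 10]]
[[0, 0, 0, -5.8, -4.7, -0.07, 10], [0, 0, 0, -12.6, -8.2, -0.13, 10], [0, 0, 0, -19.8, -10.1, -0.2, 10], [0, 0, 0, -27.3, -10.5, -0.27, 10], [0, 0, 0, -34.8, -9.3, -0.33, 10], [0, 0, 0, -41.8, -6.6, -0.4, 10], [0, 0, 0, -48.1, -2.5, -0.47, 10], [0, 0, 0, -53.4, 2.8, -0.53, 10], [0, 0, 0, -57.5, 9.1, -0.6, 10], [0, 0, 0, -60.2, 16.1, -0.67, 10], [0, 0, 0, -61.4, 23.6, -0.73, 10], [0, 0, 0, -61.0, 31.1, -0.8, 10]]
[[0, 0, 0, 1.9, 7.3, -0.07, 10], [0, 0, 0, 5.4, 14.0, -0.13, 10], [0, 0, 0, 10.1, 19.8, -0.2, 10], [0, 0, 0, 15.9, 24.6, -0.27, 10], [0, 0, 0, 22.7, 28.0, -0.33, 10], [0, 0, 0, 29.9, 29.9, -0.4, 10], [0, 0, 0, 37.4, 30.3, -0.47, 10], [0, 0, 0, 44.9, 29.1, -0.53, 10], [0, 0
[... 255 characters left out ...]
27, 10], [0, 0, 0, -1.9, -36.0, -0.33, 10], [0, 0, 0, -6.6, -41.8, -0.4, 10], [0, 0, 0, -12.5, -46.5, -0.47, 10], [0, 0, 0, -19.2, -50.0, -0.53, 10], [0, 0, 0, -26.4, -51.9, -0.6, 10], [0, 0, 0, -34.0, -52.3, -0.67, 10], [0, 0, 0, -41.4, -51.1, -0.73, 10], [0, 0, 0, -48.4, -48.4, -0.8, 10]]
[[0, 0, 0, -6.3, 4.1, -0.07, 10], [0, 0, 0, -11.6, 9.4, -0.13, 10], [0, 0, 0, -15.7, 15.7, -0.2, 10], [0, 0, 0, -18.4, 22.8, -0.27, 10], [0, 0, 0, -19.6, 30.2, -0.33, 10], [0, 0, 0, -19.2, 37.7, -0.4, 10], [0, 0, 0, -17.3, 45.0, -0.47, 10], [0, 0, 0, -13.8, 51.7, -0.53, 10], [0, 0, 0, -9.1, 57.5, -0.6, 10], [0, 0, 0, -3.3, 62.3, -0.67, 10], [0, 0, 0, 3.4, 65.7, -0.73, 10], [0, 0, 0, 3.4, 65.7, -0.73, 10]]
```

Emit:
servo_tool --pt "0 0 0 7.5 0.4 -0.07 10" --pt "0 0 0 14.9 -0.8 -0.13 10" --pt "0 0 0 22.0 -3.5 -0.2 10" --pt "0 0 0 28.3 -7.6 -0.27 10" --pt "0 0 0 33.6 -12.9 -0.33 10" --pt "0 0 0 37.7 -19.2 -0.4 10" --pt "0 0 0 40.4 -26.2 -0.47 10" --pt "0 0 0 41.6 -33.7 -0.53 10" --pt "0 0 0 41.2 -41.2 -0.6 10" --pt "0 0 0 39.2 -48.5 -0.67 10" --pt "0 0 0 35.8 -55.2 -0.73 10" --pt "0 0 0 31.1 -61.0 -0.8 10" --force 20

```text
time: 31.53
ee_pos: [502.1, -102.7, 78.5]
eef_rot: [3.141, 0.0, 0.252]
contact_force: [-1.1, -5.3, 0.3]
width: 16.2
grasp_force: 20.0
```

Emit:
servo_tool --pt "0 0 0 -5.8 -4.7 -0.07 10" --pt "0 0 0 -12.6 -8.2 -0.13 10" --pt "0 0 0 -19.8 -10.1 -0.2 10" --pt "0 0 0 -27.3 -10.5 -0.27 10" --pt "0 0 0 -34.8 -9.3 -0.33 10" --pt "0 0 0 -41.8 -6.6 -0.4 10" --pt "0 0 0 -48.1 -2.5 -0.47 10" --pt "0 0 0 -53.4 2.8 -0.53 10" --pt "0 0 0 -57.5 9.1 -0.6 10" --pt "0 0 0 -60.2 16.1 -0.67 10" --pt "0 0 0 -61.4 23.6 -0.73 10" --pt "0 0 0 -61.0 31.1 -0.8 10"

```text
time: 32.53
ee_pos: [451.0, -149.3, 79.3]
eef_rot: [-3.141, 0.001, 0.252]
contact_force: [0.9, 4.0, 3.1]
width: 16.7
grasp_force: 20.0
```

```bash
python3 st.py
```

```text
tool force [ 1.8 -3.6 -3.1] [ 451.  -149.3   79.3] 0.2515691654809782
```

Forces stay small; continue the second turn.

Emit:
servo_tool --pt "0 0 0 1.9 7.3 -0.07 10" --pt "0 0 0 5.4 14.0 -0.13 10" --pt "0 0 0 10.1 19.8 -0.2 10" --pt "0 0 0 15.9 24.6 -0.27 10" --pt "0 0 0 22.7 28.0 -0.33 10" --pt "0 0 0 29.9 29.9 -0.4 10" --pt "0 0 0 37.4 30.3 -0.47 10" --pt "0 0 0 44.9 29.1 -0.53 10" --pt "0 0 0 51.9 26.4 -0.6 10" --pt "0 0 0 58.2 22.3 -0.67 10" --pt "0 0 0 63.5 17.0 -0.73 10" --pt "0 0 0 67.6 10.7 -0.8 10"

```text
time: 33.53
ee_pos: [520.0, -141.4, 80.1]
eef_rot: [3.141, 0.0, 0.252]
contact_force: [-3.5, -2.5, 1.9]
width: 17.2
grasp_force: 20.0
```

Emit:
servo_tool --pt "0 0 0 2.7 -7.0 -0.07 10" --pt "0 0 0 3.9 -14.5 -0.13 10" --pt "0 0 0 3.5 -22.0 -0.2 10" --pt "0 0 0 1.5 -29.2 -0.27 10" --pt "0 0 0 -1.9 -36.0 -0.33 10" --pt "0 0 0 -6.6 -41.8 -0.4 10" --pt "0 0 0 -12.5 -46.5 -0.47 10" --pt "0 0 0 -19.2 -50.0 -0.53 10" --pt "0 0 0 -26.4 -51.9 -0.6 10" --pt "0 0 0 -34.0 -52.3 -0.67 10" --pt "0 0 0 -41.4 -51.1 -0.73 10" --pt "0 0 0 -48.4 -48.4 -0.8 10"

```text
time: 34.53
ee_pos: [460.6, -107.2, 81.2]
eef_rot: [3.141, -0.001, 0.252]
contact_force: [4.0, -1.7, -1.0]
width: 16.6
grasp_force: 20.0
```

Emit:
servo_tool --pt "0 0 0 -6.3 4.1 -0.07 10" --pt "0 0 0 -11.6 9.4 -0.13 10" --pt "0 0 0 -15.7 15.7 -0.2 10" --pt "0 0 0 -18.4 22.8 -0.27 10" --pt "0 0 0 -19.6 30.2 -0.33 10" --pt "0 0 0 -19.2 37.7 -0.4 10" --pt "0 0 0 -17.3 45.0 -0.47 10" --pt "0 0 0 -13.8 51.7 -0.53 10" --pt "0 0 0 -9.1 57.5 -0.6 10" --pt "0 0 0 -3.3 62.3 -0.67 10" --pt "0 0 0 3.4 65.7 -0.73 10" --pt "0 0 0 3.4 65.7 -0.73 10"

```text
time: 35.53
ee_pos: [482.1, -170.6, 81.7]
eef_rot: [3.141, -0.001, 0.252]
contact_force: [1.1, -0.6, 3.7]
width: 16.8
grasp_force: 20.0
```

```bash
python3 st.py; python3 arc.py 609 626.5 4 3
```

```text
tool force [ 0.9  0.9 -3.7] [ 482.1 -170.6   81.7] 0.2520790401152959
[[0, 0, 0, 2.6, 0.9, -0.02, 10], [0, 0, 0, 5.3, 1.6, -0.05, 10], [0, 0, 0, 8.0, 2.1, -0.07, 10], [0, 0, 0, 10.7, 2.3, -0.1, 10], [0, 0, 0, 10.7, 2.3, -0.1, 10], [0, 0, 0, 10.7, 2.3, -0.1, 10], [0, 0, 0, 10.7, 2.3, -0.1, 10]]
```

Emit:
servo_tool --pt "0 0 0 2.6 0.8 -0.02 10" --pt "0 0 0 5.3 1.4 -0.05 10" --pt "0 0 0 7.5 1.7 -0.07 10" --pt "0 0 0 9.2 1.8 -0.1 10" --pt "0 0 0 9.2 1.8 -0.1 10" --pt "0 0 0 9.2 1.8 -0.1 10"

```text
time: 36.03
ee_pos: [490.2, -169.9, 82.0]
eef_rot: [3.141, -0.001, 0.252]
contact_force: [0.6, -5.1, 3.2]
width: 16.8
grasp_force: 20.0
```

```bash
python3 st.py
```

```text
tool force [-0.7  5.1 -3.2] [ 490.2 -169.9   82. ] 0.2521841335273802
```

Emit:
servo_tool --pt "0 0 0 0.6 0.3 0 10" --pt "0 0 0 1.2 0.5 0 10" --pt "0 0 0 1.2 0.5 0 10" --pt "0 0 0 1.2 0.5 0 10" --pt "0 0 0 1.2 0.5 0 10"

```text
time: 36.45
ee_pos: [491.0, -169.8, 81.9]
eef_rot: [3.141, -0.0, 0.252]
contact_force: [0.7, -4.6, 5.1]
width: 17.0
grasp_force: 20.0
```

```bash
python3 st.py; python3 - <<'E'
from h import *
s=observe(); rs=[]
for n in("scene","side"):
    c=camera(n); 
    for nm in("bell","crank_handle","torch","loupe","oil_bottle"):
        l=spot_point(nm,c)[:1]; print(n,nm,[(np.array(q["xy"]),round(q["p"],2)) for q in l])
        if nm=="bell" and l: rs.append(ray(c,l[0]["xy"]))
if len(rs)>1: print(meet(rs))
A=camera("wrist"); s=observe(); l=spot_point("bell",A)
if l: print("wrist bell",l[0]["xy"],onz(ray(A,l[0]["xy"],s),48))
# knob location in the wrist view: knob top expected at z~154
print(s["ee_pos"],s["contact_force"],s["width"],s["grasp_force"])
E
```

```text
tool force [-0.5  4.7 -5.1] [ 491.  -169.8   81.9] 0.2519943800092539
scene bell [(array([265.1, 185.9]), 0.98)]
scene crank_handle []
scene torch [(array([187.6, 160.4]), 0.68)]
scene loupe []
scene oil_bottle []
side bell [(array([243.5, 223.4]), 0.91)]
side crank_handle [(array([261.5, 172.3]), 0.59)]
side torch [(array([357.5, 263.3]), 0.59)]
side loupe [(array([325.8, 290.7]), 0.64)]
side oil_bottle []
(array([ 615.3, -107. ,   55.6]), [2.7, 2.7])
wrist bell [218.3, 38.1] [ 614.6 -106.3   48. ]
[ 491.  -169.8   81.9] [ 0.2 -4.8  5.4] 17.088393475807802 20.000603376256933
```

```bash
python3 -c "
from cell import *
print(close_job())"
```

```text
the job is handed in; nothing more can be done
None
```

The job is handed in: by contact force and position readings, the bell is seated and released on the test plate, the valve was wound clockwise to its stop, and it is now backed off two full turns within about half a degree. The gripper still holds the crank handle; after my last camera picture, I confirmed the bell's seat and levelness only from those readings. I checked the torch and loupe only by camera readings, and the oil bottle and movement holder not at all at the end.

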